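# Count along the divider rail and push the notebook into the third gap

## Task

Run a fingertip along the front of the divider rail from its left-hand end (as seen from the robot), touching the front of each divider in turn until you have counted three gaps, that is four dividers. Then push the loose notebook that lies on the bench in front of the rail along the bench into that third gap, straight and fully home against the rail. Only touch and push: do not lift the notebook or push it into any other gap, and leave the notebooks already in the rack, the steel weight and the glue jar where they are.

Things in the scene. Friction and masses are not known exactly. Their poses are not given: they have to be found in the camera images.
- rail: Divider rail fixed to the bench: aluminium bar 560 mm long (y), 30 deep, 40 high, with steel dividers. Origin: middle of the bar's front face (toward the robot) at bench height. x points away from the robot, into the gaps; y along the bar to its left-hand end; z up. The bar fills x = 0 to 30 mm, the dividers reach forward to x = -80, end brackets to y = +-304. Openings between dividers: 77 to 97 mm.
- fin0: Left-hand end divider, first of six alike, fixed: upright steel sheet 3 mm thick, 48 high, square to the bar, its front edge rolled into an upright round bead 10 mm across. Origin: axis of that bead at bench height, 75 mm in front of the bar's face. Axes parallel to the rail's; the sheet runs along +x to the bar. Its clamp and knob on the bar rise to 59 mm. Dividers stand 87 to 107 mm apart.
- fin1: Second divider from the left, fixed. Same shape and origin as fin0. The first gap lies between fin0 and fin1 and holds a notebook.
- fin2: Third divider from the left, fixed. Same shape and origin. The second gap, empty, lies between fin1 and fin2.
- fin3: Fourth divider from the left, fixed. Same shape and origin. The third gap, empty, lies between fin2 and fin3: the loose notebook belongs there.
- fin4: Fifth divider from the left, fixed. Same shape and origin. The fourth gap, between fin3 and fin4, holds a notebook.
- fin5: Right-hand end divider, fixed. Same shape and origin. The fifth gap, between fin4 and fin5, is empty.
- book: Loose notebook, hard-bound, taupe, 105 mm long (its x), 65 wide (y), 14 thick, 60 to 130 g. Lies flat on the bench in front of the dividers, 100 to 200 mm left or right of the rail's middle, turned up to 0.25 rad from the gaps; slides when pushed. Origin: centre of its underside, z up. Fully home, its centre is 52.5 mm in front of the bar's face and it stands out about 25 mm from the dividers.
- stock_a: Smaller notebook already in the rack, in the first or the fourth gap, loose: 78 x 60 x 14 mm, not standing out beyond the dividers by more than 3 mm. Origin: centre of its underside. Leave it alone.
- stock_b: Thicker notebook already in the rack, in the other one of the first and fourth gaps, loose: 78 x 60 x 22 mm, not standing out beyond the dividers by more than 3 mm. Origin: centre of its underside. Leave it alone.
- weight: Turned steel paper weight with a knob, loose, 44 mm across and 45 mm tall, standing on the bench in front of the dividers on the side of the rail's middle where the loose notebook is not. Origin: centre of its underside. Leave it alone.
- glue: White glue jar with a lid, loose, 64 mm across and 85 mm tall, standing on the bench beyond the left-hand end of the rail. Origin: centre of its underside. Leave it alone.
Mind the look-alikes: they are no part of the job. What is shaped like the book but green is not meant.

How it is judged:
By the outcome, as a careful person would: the job done as asked, in the order asked, and still so for the second after the job is handed in, with the robot touching nothing.
It also fails if it takes over 72 s, if anything falls off the work surface, if the arm or the gripper's body presses on something with over 40 N, if the wrist force passes 120 N, or if a joint passes its speed limit or range.

## Robot

A 7-joint arm with a two-finger parallel gripper is mounted at the origin on the work surface. World frame = base frame: x ahead of the robot, y to its left, z up, the work surface at z = 0. Lengths are in m, angles in rad, forces in N, time in s.
With the tool pointing down it reaches from about 0.4 to 0.875 m from the base axis. Payload 19.3 kg.
Tool frame: the origin (TCP) lies midway between the tips of the shut fingers; the grasp point (between the pads) lies 19 mm behind it; z points along the fingers, y is the direction in which the jaws open and shut (so a half turn about z gives the same grasp; the last joint's range is limited). The gripper opens to 85 mm and grips with 20 to 120 N. Pads are 22 mm wide; open, the fingers measure 114 mm over their backs; the gripper's body (76 mm by 85 mm) begins 54 mm behind the grasp point. The pads swing forward as they close: fully open they stand 13 mm farther back than shut.
Start: joints at [1.221, 0.521, -0.036, 1.599, 0.021, 1.021, -0.113], TCP at [0.173, -0.601, 0.199] pointing down, gripper open.
Joint ranges: [-2.91, 2.91], [-0.3, 2.13], [-1.5, 1.42], [0.17, 2.43], [-1.26, 4.41], [0.16, 1.93], [-2.52, 2.52]. Speed limits (rad/s): [1.89, 1.89, 2.39, 2.39, 3.01, 3.01, 3.01].

## Interface

Orientations are given as [roll, pitch, yaw] about the fixed x, y, z axes, in that order (R = Rz(yaw) Ry(pitch) Rx(roll)).
In Python, from workcell import bot, eyes gives the robot as it stands. The module is installed in compiled form; this text tells all that it offers.
- The arm moves only by the shell command python3 -m jog 'ROWS' [FORCE]. ROWS is JSON, a list of rows, each an object with "delta_pos": the shift along the world's x, y, z in mm, a list of three; "spin": the turn about the world's z in rad; "claw": the closure, from 0 (fully open) to 1 (shut). In form: [{"delta_pos": [tx, ty, tz], "spin": spin, "claw": claw}, ...]. A call has 1 to 8 rows; each row is the pose to reach, as a shift and turn from the pose measured when the call began; what a row does not reach only later rows make up. A row lasts 1/10 s, in which the tool goes at most 50 mm and 8.59 degrees, less where a joint would pass 70% of its speed; a pose out of reach is approached as far as the arm can. A call with a gripper value outside its range is refused whole. The fingers move at their own pace and stop on an object; FORCE is the grip in N (left out, the last holds). Time passes only in rows, so rows that repeat a pose let the fingers close. It gives the time, the measured TCP pose, the force and the opening at its end, in the units of the state.
- bot.observe(): the state, without advancing time (a new reading comes with each control period).
- eyes.grab_frame(name): name is "side" or "top"; returns the picture (480x640x3 uint8, blue, green, red); there is no depth.
- eyes.camera_params(name): a dict with "fx", "fy", "cx", "cy" (pixels), "k1" (the pictures are not rectified: a ray, as slopes to the right and down, at radius r is drawn at 1 + k1 r^2 times it, then the intrinsics apply), "origin" and "attitude" of the camera in the world. Camera axes: x right, y up, looking along -z (the intrinsics and any distortion apply to the point x, -y, -z); pixel columns grow to the right and rows downward; lengths in m; the calibration is good to about 2 mm. A picture is of the moment at which its call begins. camera_params takes no time and is no camera call.
- bot.job_done(): hands the job in, once; it reports no verdict.
The state is a dict: "clock": time; "qpos": joint angles; "qd": joint speeds; "joint_efforts": joint torques, N m; "position": TCP position; "tool_rot": TCP orientation; "force": force on the tool from outside, world axes, zero at the start; "moment": the same for the moment, N m; "grip_width": finger opening in m.
Only numpy, scipy, OpenCV 4.12 (cv2) and the standard library are available. Lean on these libraries where they do the work, as an engineer would, in place of code of your own. Each camera call takes 0.05 s, during which the arm holds its last target. There are 200 camera calls.

## Working session

There is one attempt and no reset: what is moved stays moved. The work goes in short steps, Python scripts to look and compute and a shell command to move; the robot and the scene stay as the last step left them, time stands still between calls to the robot, and variables do not carry over. Pictures are saved under pics/ and viewed, about 8 in all and at most 12, crops included, and the job is handed in when it is done.

```bash
mkdir -p pics
cat > h.py <<'E'
import numpy as np, cv2
from workcell import bot, eyes
from scipy.spatial.transform import Rotation as R
def rot(a):
    a=np.array(a,float)
    if a.shape==(3,3): return a
    if a.size==4: return R.from_quat(a).as_matrix()
    return R.from_euler('xyz',a).as_matrix()
def KD(p): return np.array([[p['fx'],0,p['cx']],[0,p['fy'],p['cy']],[0,0,1]]),np.array([p['k1'],0,0,0,0.])
def px2w(name,pts,z):
    p=eyes.camera_params(name);K,D=KD(p)
    u=cv2.undistortPoints(np.array(pts,float).reshape(-1,1,2),K,D)[:,0]
    d=np.c_[u[:,0],-u[:,1],-np.ones(len(u))]@rot(p['attitude']).T
    o=np.array(p['origin']);return o+d*((z-o[2])/d[:,2])[:,None]
def w2px(name,P):
    p=eyes.camera_params(name);K,D=KD(p)
    c=(np.array(P,float).reshape(-1,3)-p['origin'])@rot(p['attitude']);c=c*[1,-1,-1]
    return cv2.projectPoints(c.reshape(-1,1,3),np.zeros(3),np.zeros(3),K,D)[0][:,0]
E
python3 - <<'E'
from h import *
for n in('top','side'):
    print(eyes.camera_params(n)); cv2.imwrite(f'pics/{n}0.png',eyes.grab_frame(n))
print(bot.observe())
E
```

```text
{'fx': 570.1409720751299, 'fy': 570.1409720751299, 'cx': 308.8407635278609, 'cy': 233.75753028166525, 'k1': -0.1817711522087538, 'origin': array([0.36097359, 0.04623053, 1.31886763]), 'attitude': array([ 0.19746702,  0.02825894, -1.59219144])}
{'fx': 594.1466011339761, 'fy': 594.1466011339761, 'cx': 335.5529451748213, 'cy': 240.81508648276755, 'k1': -0.06208821908933181, 'origin': array([0.20805349, 0.82264906, 0.84130885]), 'attitude': array([ 0.81918928,  0.02054188, -2.67224419])}
{'clock': 0.1, 'qpos': array([ 1.22080843,  0.52197863, -0.0363108 ,  1.59993693,  0.02117927,
        1.0211027 , -0.11278429]), 'qd': array([ 0.00123119, -0.00047549, -0.00024105,  0.00251691, -0.00094545,
       -0.00035866,  0.00011173]), 'joint_efforts': array([ 4.53668763e-03, -9.28466392e+01,  1.98455550e+00, -3.70528722e+01,
        1.81900570e-02,  5.28599878e-03, -8.75392311e-05]), 'position': array([ 0.17246474, -0.60038713,  0.19897343]), 'tool_rot': array([-3.14055313e+00,  6.32984476e-05,  2.79767147e-01]), 'force': array([ 0.41167273,  1.09900931, -0.96688387]), 'moment': array([ 0.02954209, -0.00081061, -0.03051905]), 'grip_width': 0.0854660001893031}
```

View pics/top0.png

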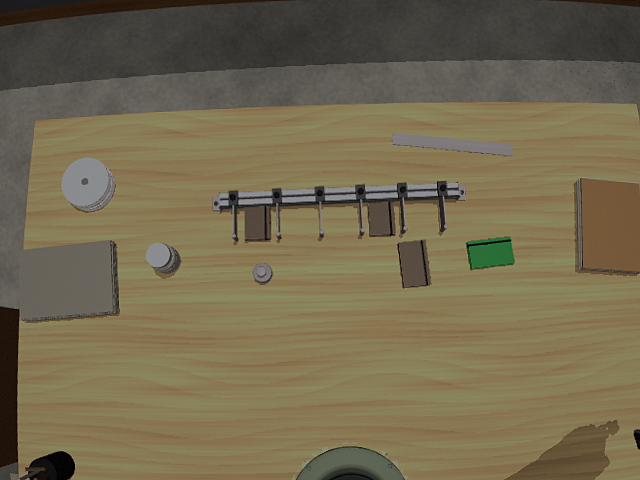

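View pics/side0.png

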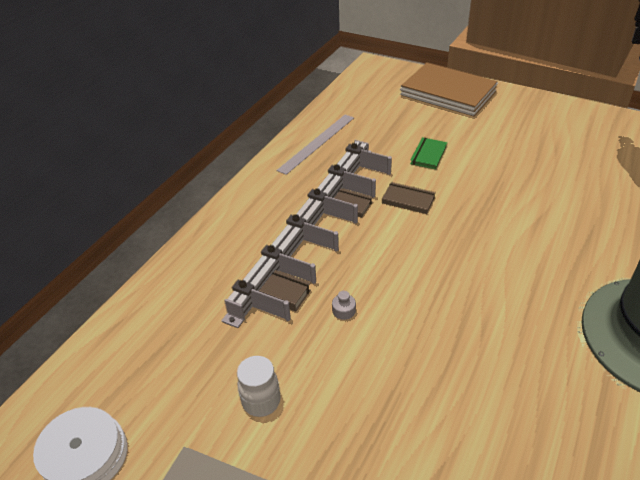

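Top view: the rail is at (340,195), with the fin beads near (235,238) … (444,229). The loose taupe book is at (414,263), right of the middle. Look-alikes are the green book (490,253), the large grey block (68,280), the brown book (610,225) and the stock books (257,222) and (380,217). I choose the taupe one at (414,263) and check it in a close crop.

Run:
```python
from h import *
im=cv2.imread('pics/top0.png')[175:300,205:470]
im=cv2.resize(im,None,fx=3,fy=3,interpolation=cv2.INTER_CUBIC)
im=cv2.convertScaleAbs(im,alpha=1.5)
cv2.imwrite('pics/c1.png',im)
```

```text
(no output)
```

View pics/c1.png

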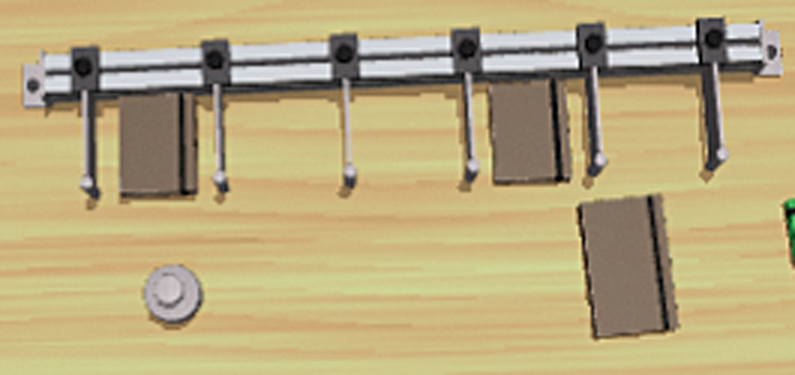

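```bash
cat > meas.py <<'E'
from h import *
o=np.array([205,175])
f=np.array([(86,183),(221,178),(349,172),(473,166),(600,159),(720,154)])/3+o
F=px2w('top',f,.048); print('fins',F[:,:2].round(4).tolist())
k=np.polyfit(F[:,1],F[:,0],1); yaw=-np.arctan(k[0]); print('rail yaw',yaw,'res',(F[:,0]-np.polyval(k,F[:,1])).round(4),'sp',np.diff(F[:,1]))
b=px2w('top',np.array([(578,205),(658,196),(676,329),(596,338)])/3+o,.014)
print('book',b[:,:2].round(4).tolist(),b.mean(0)); 
for i,j in((3,0),(2,1)): d=b[j]-b[i];print('len',np.hypot(*d[:2]),'yaw',np.arctan2(d[1],d[0]))
print('wid',np.linalg.norm(b[1]-b[0]),np.linalg.norm(b[2]-b[3]))
print('weight',px2w('top',np.array([(172,295)])/3+o,.02))
e=px2w('top',np.array([(45,100),(755,72)])/3+o,.04);print('bar front?',e)
print('glue',px2w('top',[(160,256)],.085))
E
python3 meas.py
```

```text
fins [[0.6155, 0.2488], [0.6166, 0.1455], [0.6186, 0.0482], [0.6207, -0.0459], [0.6235, -0.1428], [0.6249, -0.2353]]
rail yaw 0.020748161910778242 res [ 0.0006 -0.0004 -0.0004 -0.0003  0.0005  0.    ] sp [-0.10336406 -0.09725823 -0.09411604 -0.09690546 -0.09250399]
book [[0.5946, -0.1287], [0.5999, -0.1917], [0.4958, -0.1997], [0.4908, -0.1375]] [ 0.54527154 -0.16439658  0.014     ]
len 0.10414859276900006 yaw 0.08453491455826904
len 0.10444872587575489 yaw 0.07655953938730785
wid 0.06319331305817982 0.06236082173287318
weight [[0.53166318 0.18645095 0.02      ]]
bar front? [[ 0.68368507  0.2826955   0.04      ]
 [ 0.69092092 -0.26936892  0.04      ]]
glue [[0.56691652 0.40978013 0.085     ]]
```

```bash
python3 -m jog '[{"delta_pos":[330,300,0],"spin":-0.26,"claw":1},{"delta_pos":[330,300,0],"spin":-0.26,"claw":1},{"delta_pos":[330,300,0],"spin":-0.26,"claw":1},{"delta_pos":[330,300,0],"spin":-0.26,"claw":1},{"delta_pos":[330,300,0],"spin":-0.26,"claw":1},{"delta_pos":[330,300,0],"spin":-0.26,"claw":1},{"delta_pos":[330,300,0],"spin":-0.26,"claw":1},{"delta_pos":[330,300,0],"spin":-0.26,"claw":1}]'; python3 -c "
from workcell import bot;s=bot.observe();print(s['qpos'].round(3),s['tool_rot'])"
```

```text
clock: 0.9
position: [0.469, -0.3302, 0.199]
tool_rot: [-3.141, 0.0, 0.02]
force: [-0.1, -0.3, 0.4]
grip_width: 0.0004
[ 0.555  0.441 -0.061  1.737  0.031  0.965 -1.069] [-3.14054009e+00  2.95833151e-04  1.97207089e-02]
```

```bash
python3 -m jog '[{"delta_pos":[106,580,0],"spin":0,"claw":1},{"delta_pos":[106,580,0],"spin":0,"claw":1},{"delta_pos":[106,580,0],"spin":0,"claw":1},{"delta_pos":[106,580,0],"spin":0,"claw":1},{"delta_pos":[106,580,0],"spin":0,"claw":1},{"delta_pos":[106,580,0],"spin":0,"claw":1},{"delta_pos":[106,580,0],"spin":0,"claw":1},{"delta_pos":[106,580,0],"spin":0,"claw":1}]'
```

```text
clock: 1.7
position: [0.5402, 0.0635, 0.1989]
tool_rot: [-3.141, 0.0, 0.02]
force: [0.3, 0.1, -0.5]
grip_width: 0.0
```

```bash
python3 -m jog '[{"delta_pos":[35,187,0],"spin":0,"claw":1},{"delta_pos":[35,187,0],"spin":0,"claw":1},{"delta_pos":[35,187,0],"spin":0,"claw":1},{"delta_pos":[35,187,0],"spin":0,"claw":1},{"delta_pos":[35,187,-100],"spin":0,"claw":1},{"delta_pos":[35,187,-174],"spin":0,"claw":1},{"delta_pos":[35,187,-174],"spin":0,"claw":1},{"delta_pos":[35,187,-174],"spin":0,"claw":1}]'
```

```text
clock: 2.5
position: [0.5729, 0.2495, 0.0205]
tool_rot: [3.14, 0.005, 0.02]
force: [0.4, 0.1, 0.3]
grip_width: -0.0001
```

```bash
python3 -m jog '[{"delta_pos":[10,0,4],"spin":0,"claw":1},{"delta_pos":[18,0,4],"spin":0,"claw":1},{"delta_pos":[21,0,4],"spin":0,"claw":1},{"delta_pos":[23,0,4],"spin":0,"claw":1},{"delta_pos":[24,0,4],"spin":0,"claw":1},{"delta_pos":[25,0,4],"spin":0,"claw":1},{"delta_pos":[26,0,4],"spin":0,"claw":1},{"delta_pos":[26,0,4],"spin":0,"claw":1}]'
```

```text
clock: 3.3
position: [0.599, 0.2495, 0.0246]
tool_rot: [3.14, 0.005, 0.02]
force: [0.1, -0.3, 0.5]
grip_width: -0.0004
```

```bash
python3 -m jog '[{"delta_pos":[1,0,0],"spin":0,"claw":1},{"delta_pos":[2,0,0],"spin":0,"claw":1},{"delta_pos":[3,0,0],"spin":0,"claw":1},{"delta_pos":[3,0,0],"spin":0,"claw":1}]'
```

```text
clock: 3.7
position: [0.6021, 0.2495, 0.0246]
tool_rot: [3.14, 0.005, 0.02]
force: [-0.1, -1.5, -0.3]
grip_width: 0.0001
```

```bash
python3 -m jog '[{"delta_pos":[1,0,0],"spin":0,"claw":1},{"delta_pos":[2,0,0],"spin":0,"claw":1},{"delta_pos":[2,0,0],"spin":0,"claw":1}]';  python3 -m jog '[{"delta_pos":[1,0,0],"spin":0,"claw":1},{"delta_pos":[2,0,0],"spin":0,"claw":1},{"delta_pos":[2,0,0],"spin":0,"claw":1}]'
```

```text
clock: 4.0
position: [0.6043, 0.2495, 0.0246]
tool_rot: [3.14, 0.005, 0.02]
force: [0.5, 0.5, -0.1]
grip_width: -0.0001
clock: 4.3
position: [0.6064, 0.2494, 0.0246]
tool_rot: [3.14, 0.005, 0.02]
force: [-0.8, -0.5, -0.3]
grip_width: -0.0004
```

```bash
python3 - <<'E'
from h import *
a=eyes.grab_frame('side');b=eyes.grab_frame('top')
a=cv2.resize(a[200:360,190:370],None,fx=2.5,fy=2.5,interpolation=3)
b=cv2.resize(b[190:290,205:345],None,fx=2.5,fy=2.5,interpolation=3)
c=np.zeros((400,800,3),np.uint8);c[:400,:450]=a;c[:250,450:800]=b
cv2.imwrite('pics/c2.png',cv2.convertScaleAbs(c,alpha=1.4))
E
python3 -m jog '[{"delta_pos":[1,0,0],"spin":0,"claw":1},{"delta_pos":[2,0,0],"spin":0,"claw":1},{"delta_pos":[2,0,0],"spin":0,"claw":1}]'
```

```text
clock: 4.7
position: [0.6084, 0.2494, 0.0246]
tool_rot: [3.14, 0.005, 0.02]
force: [0.3, 0.4, 0.6]
grip_width: 0.0
```

View pics/c2.png

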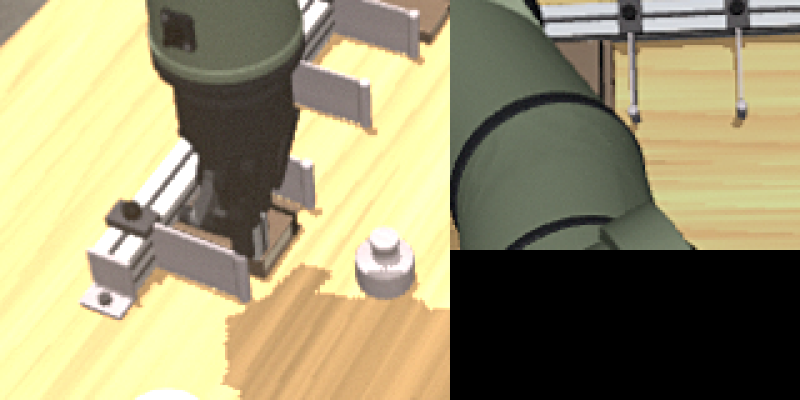

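Run:
```python
from h import *
P=[(.6064,.2494,.0246),(.6155,.2488,.048),(.6155,.2488,0),(.6166,.1455,.048),(.6186,.0482,.048),(.6207,-.0459,.048)]
print(w2px('side',P)); print(((w2px('side',P)-[190,200])*2.5).round(0))
print(w2px('top',P))
p=eyes.camera_params('top'); print(rot(p['attitude']).round(3))
im=cv2.imread('pics/side0.png')[230:330,240:400]
im=cv2.resize(im,None,fx=5,fy=5,interpolation=3);
for q in w2px('side',P): cv2.drawMarker(im,tuple(int(v) for v in ((q-[240,230])*5)),(0,0,255),0,14,1)
cv2.imwrite('pics/c3.png',im)
```

```text
[[291.38741942 311.01670295]
 [286.15902039 300.48696926]
 [288.20954698 317.84477178]
 [313.36422616 263.00869361]
 [335.7712628  231.40941899]
 [355.19137569 203.90377651]]
[[253. 278.]
 [240. 251.]
 [246. 295.]
 [308. 158.]
 [364.  79.]
 [413.  10.]]
[[234.99394635 241.76975085]
 [233.68626438 235.98906351]
 [236.86441287 239.88263987]
 [278.6582932  234.32316886]
 [321.34325217 232.3274187 ]
 [362.66935374 230.32535472]]
[[-0.021  0.98  -0.197]
 [-0.999 -0.027 -0.024]
 [-0.028  0.196  0.98 ]]
```

View pics/c3.png

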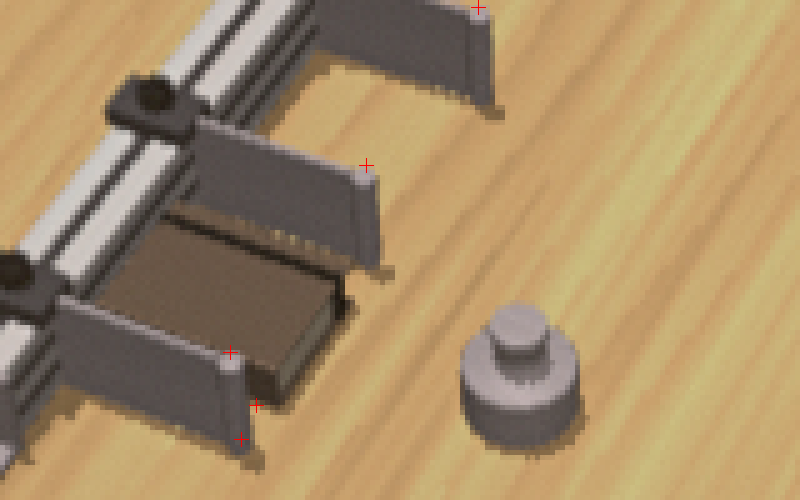

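Run:
```python
from h import *
a=eyes.grab_frame('side')[240:340,240:360]
cv2.imwrite('pics/c4.png',cv2.convertScaleAbs(cv2.resize(a,None,fx=6,fy=6,interpolation=3),alpha=1.6,beta=10))
print(w2px('side',[bot.observe()['position']])-[240,240],bot.observe()['force'])
```

```text
[[50.45341122 70.66648949]] [ 0.32893337  0.6262466  -0.76646817]
```

View pics/c4.png

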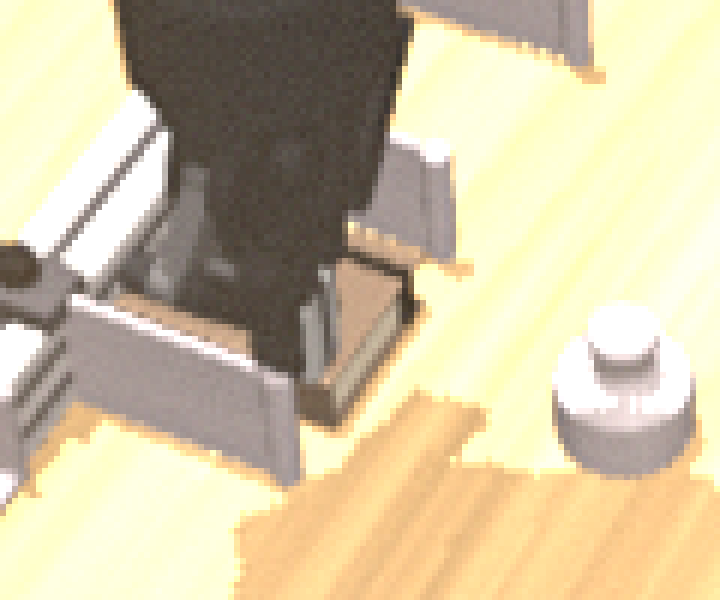

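The finger shows behind fin0, inside the first gap, with no contact, so the tip seems to lie at lower y than reported. I'm backing out and checking the tip against both cameras.

```bash
python3 -m jog '[{"delta_pos":[-20,0,0],"spin":0,"claw":1},{"delta_pos":[-40,0,0],"spin":0,"claw":1},{"delta_pos":[-40,0,0],"spin":0,"claw":1},{"delta_pos":[-40,0,0],"spin":0,"claw":1}]'
python3 - <<'E'
from h import *
p=bot.observe()['position'];print(p,bot.observe()['tool_rot'])
a=eyes.grab_frame('side');b=eyes.grab_frame('top')
q=w2px('side',[p,p+[0,0,.02]]);print(q)
cv2.imwrite('pics/s5.png',a)
a=a[230:340,240:370]
a=cv2.convertScaleAbs(cv2.resize(a,None,fx=5,fy=5,interpolation=3),alpha=1.5,beta=10)
for v in q: cv2.drawMarker(a,tuple(int(t) for t in (v-[240,230])*5),(0,0,255),0,14,1)
cv2.imwrite('pics/c5.png',a)
E
```

```text
clock: 5.15
position: [0.5686, 0.2496, 0.0248]
tool_rot: [3.141, 0.004, 0.02]
force: [0.4, 0.8, -0.6]
grip_width: 0.0005
[0.56864316 0.24957028 0.02484781] [3.14051153 0.00432465 0.0201681 ]
[[309.79663073 318.16043958]
 [309.21762343 310.83268978]]
```

View pics/c5.png

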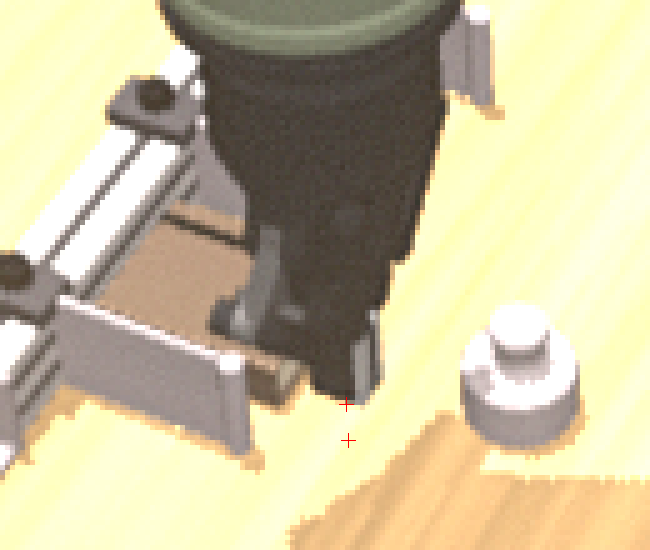

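```bash
python3 -m jog '[{"delta_pos":[0,0,-8],"spin":0,"claw":1},{"delta_pos":[0,0,-14],"spin":0,"claw":1},{"delta_pos":[0,0,-18],"spin":0,"claw":1},{"delta_pos":[0,0,-20],"spin":0,"claw":1},{"delta_pos":[0,0,-20],"spin":0,"claw":1}]'
python3 - <<'E'
from h import *
p=bot.observe()['position'];print(p,bot.observe()['force'])
a=eyes.grab_frame('side')
q=w2px('side',[p,p+[0,0,.02]]);print(q)
a=a[230:340,240:370]
a=cv2.convertScaleAbs(cv2.resize(a,None,fx=5,fy=5,interpolation=3),alpha=1.5,beta=10)
for v in q: cv2.drawMarker(a,tuple(int(t) for t in (v-[240,230])*5),(0,0,255),0,14,1)
cv2.imwrite('pics/c6.png',a)
E
```

```text
clock: 5.75
position: [0.5689, 0.2493, 0.0042]
tool_rot: [3.14, 0.005, 0.019]
force: [0.4, 0.2, 1.6]
grip_width: 0.0001
[0.56893552 0.24929418 0.00420133] [0.39374948 0.15699926 1.61727721]
[[310.30985946 325.35896795]
 [309.74515533 318.22911745]]
```

View pics/c6.png

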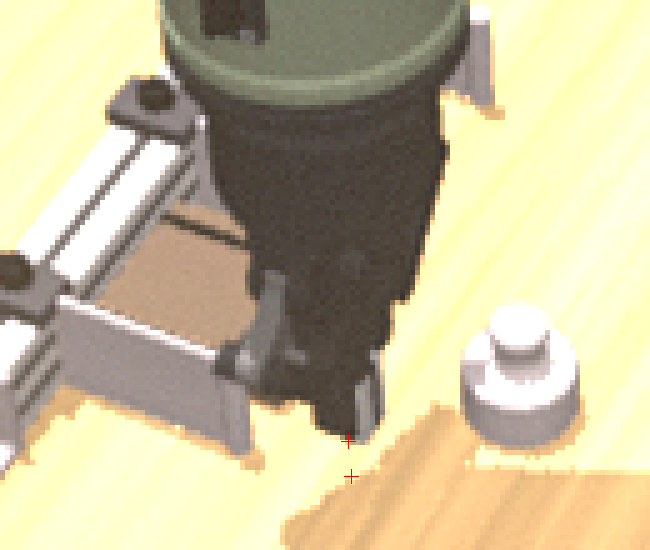

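```bash
python3 -m jog '[{"delta_pos":[0,0,-3],"spin":0,"claw":1},{"delta_pos":[0,0,-6],"spin":0,"claw":1},{"delta_pos":[0,0,-6],"spin":0,"claw":1}]';python3 -m jog '[{"delta_pos":[0,0,-3],"spin":0,"claw":1},{"delta_pos":[0,0,-4],"spin":0,"claw":1},{"delta_pos":[0,0,-4],"spin":0,"claw":1}]'
```

```text
clock: 6.1
position: [0.5689, 0.2493, -0.0019]
tool_rot: [3.14, 0.005, 0.019]
force: [-0.5, -0.7, -0.2]
grip_width: 0.0003
clock: 6.4
position: [0.5687, 0.2492, -0.0061]
tool_rot: [3.14, 0.005, 0.02]
force: [-0.5, 1.3, -0.2]
grip_width: -0.0003
```

The bench isn't felt at −6 mm, so the physical tip sits about 20 mm above the reported TCP. That fits the picture, and it means I passed over the fin. I'll touch fin0 now at this height.

```bash
python3 -m jog '[{"delta_pos":[15,0,0],"spin":0,"claw":1},{"delta_pos":[24,0,0],"spin":0,"claw":1},{"delta_pos":[27,0,0],"spin":0,"claw":1},{"delta_pos":[29,0,0],"spin":0,"claw":1},{"delta_pos":[30,0,0],"spin":0,"claw":1},{"delta_pos":[31,0,0],"spin":0,"claw":1},{"delta_pos":[31,0,0],"spin":0,"claw":1}]';python3 -m jog '[{"delta_pos":[1,0,0],"spin":0,"claw":1},{"delta_pos":[2,0,0],"spin":0,"claw":1},{"delta_pos":[2,0,0],"spin":0,"claw":1}]'
```

```text
clock: 7.1
position: [0.5996, 0.2493, -0.0061]
tool_rot: [3.14, 0.005, 0.02]
force: [-0.5, -0.1, 0.2]
grip_width: -0.0002
clock: 7.4
position: [0.6003, 0.2494, -0.0062]
tool_rot: [3.14, 0.008, 0.02]
force: [-7.9, -1.4, 5.2]
grip_width: -0.0005
```

Contact at x=0.600, as predicted. Next is fin1.

```bash
python3 -m jog '[{"delta_pos":[-15,0,0],"spin":0,"claw":1},{"delta_pos":[-15,-50,0],"spin":0,"claw":1},{"delta_pos":[-15,-104,0],"spin":0,"claw":1},{"delta_pos":[-15,-104,0],"spin":0,"claw":1},{"delta_pos":[-6,-104,0],"spin":0,"claw":1},{"delta_pos":[-2,-104,0],"spin":0,"claw":1},{"delta_pos":[0,-104,0],"spin":0,"claw":1},{"delta_pos":[1,-104,0],"spin":0,"claw":1}]';python3 -m jog '[{"delta_pos":[1,0,0],"spin":0,"claw":1},{"delta_pos":[2,0,0],"spin":0,"claw":1},{"delta_pos":[2,0,0],"spin":0,"claw":1}]'
```

```text
clock: 8.2
position: [0.6014, 0.1465, -0.0064]
tool_rot: [3.14, 0.008, 0.021]
force: [-0.8, -0.2, -0.8]
grip_width: -0.0004
clock: 8.5
position: [0.602, 0.147, -0.0066]
tool_rot: [3.14, 0.01, 0.022]
force: [-7.9, 0.5, 4.0]
grip_width: 0.0
```

```bash
python3 -m jog '[{"delta_pos":[-15,0,0],"spin":0,"claw":1},{"delta_pos":[-15,-50,1],"spin":0,"claw":1},{"delta_pos":[-15,-98,1],"spin":0,"claw":1},{"delta_pos":[-15,-98,1],"spin":0,"claw":1},{"delta_pos":[-6,-98,1],"spin":0,"claw":1},{"delta_pos":[-2,-98,1],"spin":0,"claw":1},{"delta_pos":[0,-98,1],"spin":0,"claw":1},{"delta_pos":[1,-98,1],"spin":0,"claw":1}]';python3 -m jog '[{"delta_pos":[1,0,0],"spin":0,"claw":1},{"delta_pos":[2,0,0],"spin":0,"claw":1},{"delta_pos":[2,0,0],"spin":0,"claw":1}]'
```

```text
clock: 9.3
position: [0.6032, 0.0501, -0.0057]
tool_rot: [3.14, 0.01, 0.024]
force: [0.0, -0.1, 0.7]
grip_width: 0.0
clock: 9.6
position: [0.6036, 0.0503, -0.0061]
tool_rot: [3.139, 0.013, 0.024]
force: [-8.7, -1.6, 4.1]
grip_width: 0.0
```

```bash
python3 -m jog '[{"delta_pos":[-15,0,0],"spin":0,"claw":1},{"delta_pos":[-15,-50,1],"spin":0,"claw":1},{"delta_pos":[-15,-96,1],"spin":0,"claw":1},{"delta_pos":[-15,-96,1],"spin":0,"claw":1},{"delta_pos":[-6,-96,1],"spin":0,"claw":1},{"delta_pos":[-2,-96,1],"spin":0,"claw":1},{"delta_pos":[0,-96,1],"spin":0,"claw":1},{"delta_pos":[1,-96,1],"spin":0,"claw":1}]';python3 -m jog '[{"delta_pos":[1,0,0],"spin":0,"claw":1},{"delta_pos":[2,0,0],"spin":0,"claw":1},{"delta_pos":[2,0,0],"spin":0,"claw":1}]'
```

```text
clock: 10.4
position: [0.6049, -0.0446, -0.0052]
tool_rot: [3.14, 0.013, 0.026]
force: [0.3, -1.0, -0.3]
grip_width: -0.0001
clock: 10.7
position: [0.6052, -0.0445, -0.0054]
tool_rot: [3.139, 0.016, 0.026]
force: [-8.9, -0.8, 7.0]
grip_width: 0.0002
```

Four dividers touched at 8–9 N each, giving a rail yaw of about 0.018. Next I go to the right-hand side of the book, with the jaws turned along the gaps.

```bash
python3 -m jog '[{"delta_pos":[-30,0,0],"spin":0,"claw":1},{"delta_pos":[-45,0,40],"spin":0.15,"claw":1},{"delta_pos":[-60,-40,90],"spin":0.3,"claw":0.47},{"delta_pos":[-60,-90,100],"spin":0.45,"claw":0.47},{"delta_pos":[-60,-140,100],"spin":0.6,"claw":0.47},{"delta_pos":[-60,-198,100],"spin":0.75,"claw":0.47},{"delta_pos":[-60,-198,100],"spin":0.9,"claw":0.47},{"delta_pos":[-60,-198,100],"spin":1.05,"claw":0.47}]';python3 -m jog '[{"delta_pos":[0,0,0],"spin":0.15,"claw":0.47},{"delta_pos":[0,0,0],"spin":0.3,"claw":0.47},{"delta_pos":[0,0,0],"spin":0.45,"claw":0.47},{"delta_pos":[0,0,0],"spin":0.53,"claw":0.47},{"delta_pos":[0,0,0],"spin":0.53,"claw":0.47}]'
```

```text
clock: 11.5
position: [0.5443, -0.2469, 0.0944]
tool_rot: [3.139, 0.018, 1.069]
force: [-0.0, 1.1, -1.1]
grip_width: 0.0452
clock: 12.0
position: [0.5442, -0.2467, 0.0943]
tool_rot: [3.139, 0.018, 1.6]
force: [0.9, 0.1, -0.1]
grip_width: 0.0452
```

```bash
python3 -m jog '[{"delta_pos":[0,7,-40],"spin":-0.01,"claw":0.47},{"delta_pos":[0,7,-80],"spin":-0.01,"claw":0.47},{"delta_pos":[0,7,-96],"spin":-0.01,"claw":0.47},{"delta_pos":[0,7,-104],"spin":-0.01,"claw":0.47},{"delta_pos":[0,7,-108],"spin":-0.01,"claw":0.47},{"delta_pos":[0,7,-110],"spin":-0.01,"claw":0.47},{"delta_pos":[0,7,-110],"spin":-0.01,"claw":0.47}]'
python3 - <<'E'
from h import *
a=eyes.grab_frame('side');p=bot.observe()['position'];print(p,bot.observe()['force'])
a=a[110:240,330:490];q=w2px('side',[p,p+[0,0,.02],[.5946,-.1287,.014],[.5908-.1,-.1375,.014]])
a=cv2.convertScaleAbs(cv2.resize(a,None,fx=4.5,fy=4.5,interpolation=3),alpha=1.5,beta=10)
for v in q: cv2.drawMarker(a,tuple(int(t) for t in (v-[330,110])*4.5),(0,0,255),0,12,1)
cv2.imwrite('pics/c7.png',a)
E
```

```text
clock: 12.7
position: [0.5447, -0.24, -0.0147]
tool_rot: [3.138, 0.018, 1.589]
force: [-0.6, 0.5, 0.8]
grip_width: 0.0451
[ 0.54470117 -0.24004935 -0.01472044] [ 0.37334636  0.03543212 -0.59510031]
```

View pics/c7.png

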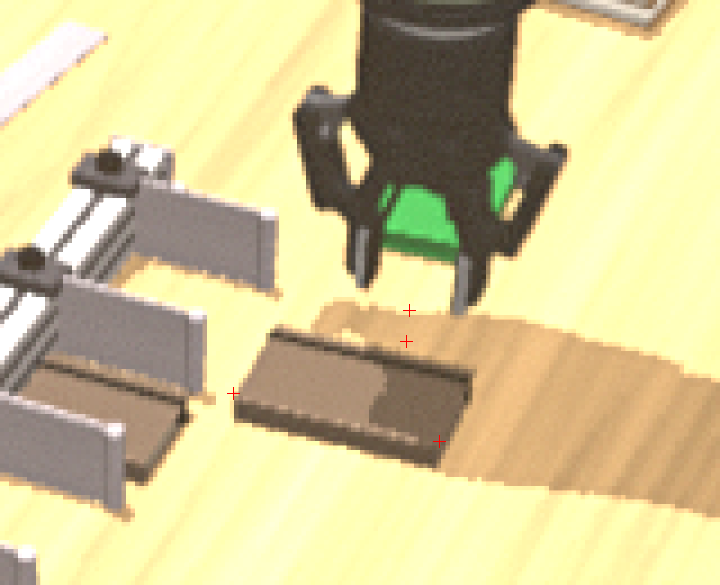

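```bash
python3 -m jog '[{"delta_pos":[0,0,-4],"spin":0,"claw":0.47},{"delta_pos":[0,8,-7],"spin":0,"claw":0.47},{"delta_pos":[0,18,-7],"spin":0,"claw":0.47},{"delta_pos":[0,24,-7],"spin":0,"claw":0.47},{"delta_pos":[0,30,-7],"spin":0,"claw":0.47},{"delta_pos":[-1,36,-7],"spin":0,"claw":0.47},{"delta_pos":[-1,44,-7],"spin":0,"claw":0.47},{"delta_pos":[-1,52,-7],"spin":0,"claw":0.47}]'; python3 -c "
from h import *
cv2.imwrite('pics/t8.png',eyes.grab_frame('top'));cv2.imwrite('pics/s8.png',eyes.grab_frame('side'))"
```

```text
clock: 13.55
position: [0.5437, -0.1875, -0.0216]
tool_rot: [3.138, 0.018, 1.589]
force: [0.5, -1.0, -0.0]
grip_width: 0.0453
```

```bash
python3 -m jog '[{"delta_pos":[0,10,0],"spin":0,"claw":0.47},{"delta_pos":[0,20,0],"spin":0,"claw":0.47},{"delta_pos":[-1,30,0],"spin":0,"claw":0.47},{"delta_pos":[-1,40,0],"spin":0,"claw":0.47},{"delta_pos":[-1,50,0],"spin":0,"claw":0.47},{"delta_pos":[-1,60,0],"spin":0,"claw":0.47},{"delta_pos":[-1,70,0],"spin":0,"claw":0.47},{"delta_pos":[-2,80,0],"spin":0,"claw":0.47}]';  python3 -m jog '[{"delta_pos":[0,10,0],"spin":0,"claw":0.47},{"delta_pos":[0,20,0],"spin":0,"claw":0.47},{"delta_pos":[0,30,0],"spin":0,"claw":0.47},{"delta_pos":[-1,38,0],"spin":0,"claw":0.47},{"delta_pos":[-1,43,0],"spin":0,"claw":0.47},{"delta_pos":[-1,46,0],"spin":0,"claw":0.47},{"delta_pos":[-1,46,0],"spin":0,"claw":0.47}]'
python3 - <<'E'
from h import *
a=eyes.grab_frame('side')[150:300,280:460]; t=eyes.grab_frame('top')[180:320,250:430]
c=np.zeros((600,720,3),np.uint8);c=np.vstack([cv2.resize(a,None,fx=2.2,fy=2.2,interpolation=3),cv2.resize(t,None,fx=2.2,fy=2.2,interpolation=3)][:1])
d=cv2.resize(t,None,fx=2.2,fy=2.2,interpolation=3);d=cv2.copyMakeBorder(d,0,c.shape[0]-d.shape[0],0,0,cv2.BORDER_CONSTANT)
cv2.imwrite('pics/c8.png',cv2.convertScaleAbs(np.hstack([c,d]),alpha=1.4))
E
```

```text
clock: 14.45
position: [0.542, -0.1056, -0.0216]
tool_rot: [3.138, 0.018, 1.591]
force: [0.4, -0.1, 1.2]
grip_width: 0.0452
clock: 15.15
position: [0.541, -0.0593, -0.0216]
tool_rot: [3.138, 0.018, 1.591]
force: [0.1, -0.4, -0.0]
grip_width: 0.045
```

View pics/c8.png

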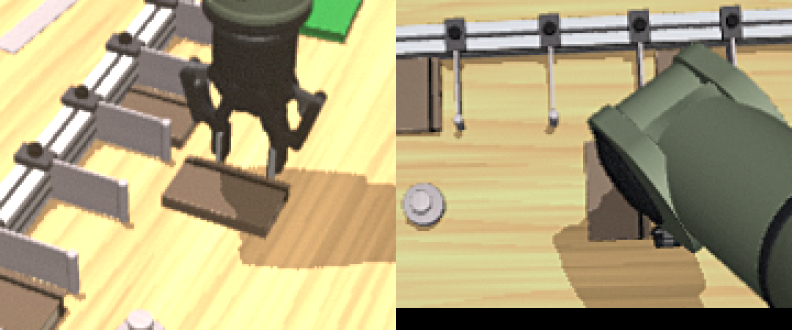

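The book is now in front of fin3/gap 3 and pushed straight; its left edge shows at crop (586,143)–(589,241).

Run:
```python
from h import *
o=np.array([250,180])
q=np.array([(586-396,143),(589-396,241)])/2.2+o
w=px2w('top',q,.014);print(w, np.arctan2(*(w[0]-w[1])[[1,0]]))
f=px2w('top',np.array([(553-396,118)])/2.2+o,.048);print(f)
```

```text
[[0.59451135 0.01413016 0.014     ]
 [0.49072587 0.01410187 0.014     ]] 0.0002725885840528489
[[0.61556409 0.04823172 0.048     ]]
```

```bash
python3 -m jog '[{"delta_pos":[0,6,0],"spin":0,"claw":0.47},{"delta_pos":[0,11,0],"spin":0,"claw":0.47},{"delta_pos":[0,15,0],"spin":0,"claw":0.47},{"delta_pos":[0,17,0],"spin":0,"claw":0.47},{"delta_pos":[0,17,0],"spin":0,"claw":0.47}]'; python3 -m jog '[{"delta_pos":[0,-20,0],"spin":0,"claw":0.47},{"delta_pos":[-20,-60,30],"spin":0,"claw":0.47},{"delta_pos":[-60,-80,80],"spin":-0.15,"claw":0.47},{"delta_pos":[-100,-80,100],"spin":-0.3,"claw":0.47},{"delta_pos":[-110,-80,100],"spin":-0.45,"claw":0.47},{"delta_pos":[-110,-80,100],"spin":-0.6,"claw":0.47},{"delta_pos":[-110,-80,100],"spin":-0.75,"claw":0.47},{"delta_pos":[-110,-80,100],"spin":-0.9,"claw":0.47}]';  python3 - <<'E'
from h import *
t=eyes.grab_frame('top');cv2.imwrite('pics/t9.png',t)
t=t[185:305,270:430]
cv2.imwrite('pics/c9.png',cv2.convertScaleAbs(cv2.resize(t,None,fx=5,fy=5,interpolation=3),alpha=1.5))
E
```

```text
clock: 15.75
position: [0.541, -0.0424, -0.0216]
tool_rot: [3.138, 0.018, 1.591]
force: [-0.4, -0.5, 1.2]
grip_width: 0.0453
clock: 16.55
position: [0.4311, -0.1227, 0.0787]
tool_rot: [3.137, 0.017, 0.685]
force: [-0.1, 1.0, 0.3]
grip_width: 0.0455
```

View pics/c9.png

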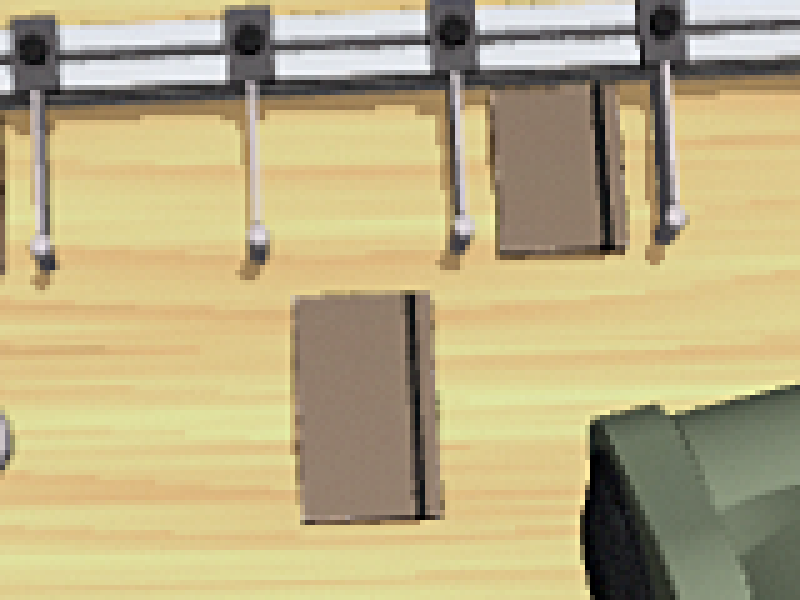

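The book sits between fin2 (258,232) and fin3 (462,225), corners (293,296), (431,291), (441,518), (302,522).

Run:
```python
from h import *
o=np.array([270,185])
b=px2w('top',np.array([(293,296),(431,291),(441,518),(302,522)])/5+o,.014)
f=px2w('top',np.array([(258,232),(462,225)])/5+o,.048)
print(b.mean(0),b[:,:2].round(4).tolist(),f[:,:2])
for i,j in((3,0),(2,1)): d=b[j]-b[i];print(np.arctan2(d[1],d[0]))
u=np.array([-np.sin(.019),np.cos(.019)]);print('book lateral offset from gap mid',(b.mean(0)-f.mean(0))[:2]@u)
print('weight',px2w('top',[(262,271)],.02))
print(bot.observe()['qpos'])
```

```text
[ 5.44385438e-01 -4.99896399e-04  1.40000000e-02] [[0.5969, 0.0321], [0.5975, -0.0321], [0.4916, -0.0329], [0.4915, 0.0309]] [[ 0.62073598  0.04756084]
 [ 0.62147166 -0.04531727]]
0.011682883166445975
0.007345376667430568
book lateral offset from gap mid -0.0001638265499384633
weight [[0.53709862 0.18718309 0.02      ]]
[ 0.45397946  0.46848664 -0.40843238  2.13451387  0.34588142  0.61014681
 -1.09898576]
```

```bash
python3 -m jog '[{"delta_pos":[12,30,0],"spin":-0.15,"claw":0.65},{"delta_pos":[12,70,0],"spin":-0.3,"claw":0.65},{"delta_pos":[12,110,0],"spin":-0.45,"claw":0.65},{"delta_pos":[12,121,0],"spin":-0.6,"claw":0.65},{"delta_pos":[12,121,-20],"spin":-0.666,"claw":0.65},{"delta_pos":[12,121,-60],"spin":-0.666,"claw":0.65},{"delta_pos":[12,121,-80],"spin":-0.666,"claw":0.65},{"delta_pos":[12,121,-80],"spin":-0.666,"claw":0.65}]'; python3 -c "
from workcell import bot;s=bot.observe();print(s['position'],s['tool_rot'],s['qpos'].round(2))"
```

```text
clock: 17.4
position: [0.4416, -0.0013, -0.0033]
tool_rot: [3.137, 0.021, 0.013]
force: [-0.7, 0.7, 0.4]
grip_width: 0.0297
[ 0.44162339 -0.00130994 -0.0032823 ] [3.13700967 0.02117421 0.01276257] [ 0.01  0.62 -0.18  2.18  0.28  0.39 -1.96]
```

```bash
python3 -m jog '[{"delta_pos":[0,0,-8],"spin":0.006,"claw":0.65},{"delta_pos":[0,0,-13],"spin":0.006,"claw":0.65},{"delta_pos":[2,0,-16],"spin":0.006,"claw":0.65},{"delta_pos":[14,0,-16],"spin":0.006,"claw":0.65},{"delta_pos":[24,0,-16],"spin":0.006,"claw":0.65},{"delta_pos":[32,0,-16],"spin":0.006,"claw":0.65},{"delta_pos":[40,0,-16],"spin":0.006,"claw":0.65},{"delta_pos":[48,0,-16],"spin":0.006,"claw":0.65}]'
```

```text
clock: 18.2
position: [0.4901, -0.0014, -0.0192]
tool_rot: [3.137, 0.021, 0.019]
force: [-1.1, -0.2, 1.3]
grip_width: 0.0299
```

```bash
python3 -m jog '[{"delta_pos":[8,0,0],"spin":0,"claw":0.65},{"delta_pos":[16,0,0],"spin":0,"claw":0.65},{"delta_pos":[24,0,0],"spin":0,"claw":0.65},{"delta_pos":[32,0.5,0],"spin":0,"claw":0.65},{"delta_pos":[40,0.5,0],"spin":0,"claw":0.65},{"delta_pos":[48,1,0],"spin":0,"claw":0.65},{"delta_pos":[54,1,0],"spin":0,"claw":0.65},{"delta_pos":[54,1,0],"spin":0,"claw":0.65}]'; python3 -c "
from h import *
t=eyes.grab_frame('top');cv2.imwrite('pics/t10.png',t);cv2.imwrite('pics/s10.png',eyes.grab_frame('side'))
s=bot.observe();print(s['position'],s['tool_rot'])"
```

```text
clock: 19.0
position: [0.5449, -0.0004, -0.0192]
tool_rot: [3.137, 0.021, 0.019]
force: [-0.4, 0.2, -0.0]
grip_width: 0.03
[ 5.44030887e-01 -4.28093161e-04 -1.92856463e-02] [3.13695565 0.02136439 0.01866545]
```

Free of side forces. I'm continuing to x≈0.575, then creeping to contact.

```bash
python3 -m jog '[{"delta_pos":[8,0,0],"spin":0,"claw":0.65},{"delta_pos":[16,0,0],"spin":0,"claw":0.65},{"delta_pos":[22,0.5,0],"spin":0,"claw":0.65},{"delta_pos":[26,0.5,0],"spin":0,"claw":0.65},{"delta_pos":[29,0.5,0],"spin":0,"claw":0.65},{"delta_pos":[31,0.5,0],"spin":0,"claw":0.65},{"delta_pos":[32,0.5,0],"spin":0,"claw":0.65}]'; python3 -m jog '[{"delta_pos":[1,0,0],"spin":0,"claw":0.65},{"delta_pos":[2,0,0],"spin":0,"claw":0.65},{"delta_pos":[2,0,0],"spin":0,"claw":0.65}]'
```

```text
clock: 19.8
position: [0.5761, 0.0, -0.0193]
tool_rot: [3.137, 0.021, 0.019]
force: [-0.6, -0.1, 2.0]
grip_width: 0.0299
clock: 20.1
position: [0.5782, 0.0001, -0.0193]
tool_rot: [3.137, 0.021, 0.019]
force: [-0.5, 0.6, 1.0]
grip_width: 0.03
```

```bash
python3 -m jog '[{"delta_pos":[1,0,0],"spin":0,"claw":0.65},{"delta_pos":[2,0,0],"spin":0,"claw":0.65},{"delta_pos":[2,0,0],"spin":0,"claw":0.65}]'; python3 -m jog '[{"delta_pos":[1,0,0],"spin":0,"claw":0.65},{"delta_pos":[1,0,0],"spin":0,"claw":0.65}]'
```

```text
clock: 20.4
position: [0.5803, 0.0001, -0.0193]
tool_rot: [3.137, 0.021, 0.019]
force: [-0.1, 0.1, 2.0]
grip_width: 0.0298
clock: 20.6
position: [0.5811, -0.0, -0.0194]
tool_rot: [3.137, 0.022, 0.019]
force: [-1.9, -0.6, 1.7]
grip_width: 0.0298
```

```bash
python3 -m jog '[{"delta_pos":[1,0,0],"spin":0,"claw":0.65},{"delta_pos":[2,0,0],"spin":0,"claw":0.65},{"delta_pos":[2,0,0],"spin":0,"claw":0.65}]'
```

```text
clock: 20.9
position: [0.5814, -0.0001, -0.0196]
tool_rot: [3.136, 0.025, 0.019]
force: [-10.9, 0.7, 10.0]
grip_width: 0.03
```

Firm stop at x=0.581 (expected about 0.580). I'll back off and check.

```bash
python3 -m jog '[{"delta_pos":[-10,0,0],"spin":0,"claw":0.65},{"delta_pos":[-40,0,0],"spin":0,"claw":0.65},{"delta_pos":[-80,-40,60],"spin":0,"claw":0.65},{"delta_pos":[-110,-80,110],"spin":0,"claw":0.65},{"delta_pos":[-120,-130,150],"spin":0,"claw":0.65},{"delta_pos":[-120,-180,150],"spin":0,"claw":0.65},{"delta_pos":[-120,-200,150],"spin":0,"claw":0.65},{"delta_pos":[-120,-200,150],"spin":0,"claw":0.65}]';  python3 - <<'E'
from h import *
t=eyes.grab_frame('top');cv2.imwrite('pics/t11.png',t);s=eyes.grab_frame('side')
t=t[175:295,205:405];s=s[170:320,230:430]
c=np.vstack([cv2.resize(t,None,fx=4,fy=4,interpolation=3)])
s=cv2.resize(s,(160,120))
cv2.imwrite('pics/c11.png',cv2.convertScaleAbs(c,alpha=1.5))
E
```

```text
clock: 21.7
position: [0.4605, -0.2043, 0.1321]
tool_rot: [3.134, 0.023, 0.015]
force: [0.4, 0.3, 0.1]
grip_width: 0.0296
```

View pics/c11.png

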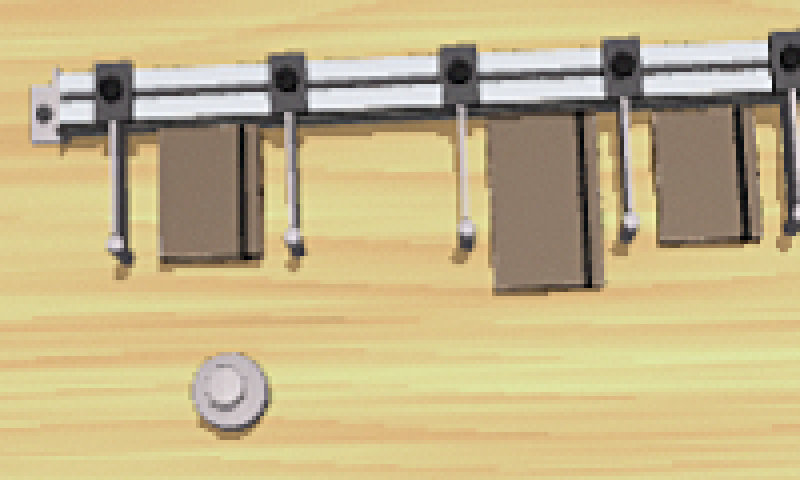

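The book is in the third gap, between the dividers at (465,230) and (628,222). Its back edge runs from (494,292) to (602,287), and its front is at the bar. One numeric check follows.

Run:
```python
from h import *
o=np.array([205,175])
b=px2w('top',np.array([(494,292),(602,287)])/4+o,.014); d=b[0]-b[1]
print(b[:,:2].round(4).tolist(),'yaw',np.arctan2(-d[0],d[1]))
f=px2w('top',np.array([(465,229),(629,222)])/4+o,.048);print('stand-out vs bead front',f.mean(0)[0]-.005-b.mean(0)[0],'lat',(b.mean(0)-f.mean(0))[1])
a,c=[cv2.cvtColor(cv2.imread('pics/'+n),6).astype(int) for n in('top0.png','t11.png')]
for n,(x,y,w,h) in dict(weight=(248,258,30,30),glue=(140,238,45,42),stockL=(242,200,32,45),stockR=(367,196,30,42),green=(462,232,55,40)).items(): print(n,np.abs(a-c)[y:y+h,x:x+w].mean().round(1))
```

```text
[[0.5879, 0.0326], [0.5892, -0.0302]] yaw 0.020089338208615578
stand-out vs bead front 0.02599581925085581 lat -0.0005271982969735634
weight 9.4
glue 9.4
stockL 7.4
stockR 7.1
green 30.9
```

```bash
python3 -c "
from workcell import bot;bot.job_done();print(bot.observe()['clock'])"
```

```text
the job is handed in; nothing more can be done
the job is handed in; nothing more can be done
```

The job is done and handed in: the loose notebook is in the third gap, straight and home against the rail. The clock read 21.7 s at the last move, well under the 72 s limit.

**Counting:** I touched the fronts of fin0, fin1, fin2 and fin3 in turn, with 8–9 N at each.

**Pushing:** I pushed the book sideways with two fingertips until it was in front of gap 3, then straight in. It stopped firmly at 11 N.

**Last checks:**
- **Fit:** the book is turned 0.020 rad, against about 0.02 for the rail. It stands out about 26 mm from the dividers (about 25 expected) and is within 1 mm of the gap's middle.
- **Neighbours:** the weight and the right-hand stock book are at the same pixels as before. The left-hand stock book and the glue jar show only noise-level change in the before/after comparison.
- **Green notebook:** its patch changed clearly in that comparison. I put that down to the arm or its shadow, as I never felt contact there, but I did not confirm it.

**Disagreements on the way:**
- **Tip height:** the real fingertip sat about 20 mm above the reported TCP. My first try at fin0 therefore passed just over its top, with no force felt. I found this in the side view, corrected the height and repeated the touch from fin0.
- **Rail yaw:** the touches gave about 0.017 and the picture 0.021. I used 0.019.

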